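# Pack and close the round takeaway tubs

### The job

Pack the leftovers for the fridge: stand the little sauce pot with the steel cap upright inside the largest round black tub, then close each of the three round tubs with the round lid of its own size, seated flat on the rim. Leave the tubs standing where they are, and leave the square lid alone: it fits none of them.

Things in the scene. Friction and masses are not known exactly. Their poses are not given: they have to be found in the camera images.
- tub_large: The largest of three round black straight-walled takeaway tubs, open at the top, standing upright, loose, about 0.25 kg: outside diameter 124 mm, inside diameter 116 mm, 58 mm tall, floor 4 mm thick. Origin: centre of its underside; z up.
- tub_medium: The middle-sized of three round black straight-walled takeaway tubs, open at the top, standing upright, loose, about 0.25 kg: outside diameter 100 mm, inside diameter 92 mm, 58 mm tall, floor 4 mm thick. Origin: centre of its underside; z up.
- tub_small: The smallest of three round black straight-walled takeaway tubs, open at the top, standing upright, loose, about 0.25 kg: outside diameter 78 mm, inside diameter 70 mm, 58 mm tall, floor 4 mm thick. Origin: centre of its underside; z up.
- lid_large: The largest of three round white lids, lying knob up, loose, about 0.05 kg. Upwards: plug, diameter 100 mm, 8 mm deep, goes into the large tub's mouth (8 mm play all round); disc, diameter 136 mm, 5 mm thick, rests on the rim; round upright knob to grip, diameter 20 mm, 13 to 39 mm above the origin. Origin: centre of plug's underside, z up; 50 mm above the tub's origin when closed.
- lid_medium: The middle-sized of three round white lids, lying knob up, loose, about 0.05 kg. Upwards: plug, diameter 76 mm, 8 mm deep, goes into the medium tub's mouth (8 mm play all round); disc, diameter 112 mm, 5 mm thick, rests on the rim; round upright knob to grip, diameter 20 mm, 13 to 39 mm above the origin. Origin: centre of plug's underside, z up; 50 mm above the tub's origin when closed.
- lid_small: The smallest of three round white lids, lying knob up, loose, about 0.05 kg. Upwards: plug, diameter 54 mm, 8 mm deep, goes into the small tub's mouth (8 mm play all round); disc, diameter 90 mm, 5 mm thick, rests on the rim; round upright knob to grip, diameter 20 mm, 13 to 39 mm above the origin. Origin: centre of plug's underside, z up; 50 mm above the tub's origin when closed.
- sauce_pot: Small closed round sauce pot, grey with a steel cap, 42 mm in diameter (40 mm below the cap), 38 mm tall, standing upright on the counter, loose, about 0.08 kg. Origin: centre of its underside; z up.
- lid_square: A square white lid 106 mm across and 13 mm thick, with the same knob as the round lids (20 mm diameter, top at 39 mm), lying knob up on the counter. It belongs to none of the tubs and stays where it is. Origin: centre of its underside; z up.

How it is judged:
By the outcome, as a careful person would: the job done as asked, in the order asked, and still so for the second after the job is handed in, with the robot touching nothing.
It also fails if it takes over 115 s, if anything falls off the work surface, if the arm or the gripper's body presses on something with over 40 N, if the wrist force passes 120 N, or if a joint passes its speed limit or range.

### The arm

A 6-joint arm with a two-finger parallel gripper is mounted at the origin on the work surface. World frame = base frame: x ahead of the robot, y to its left, z up, the work surface at z = 0. Lengths are in m, angles in rad, forces in N, time in s.
With the tool pointing down it reaches from about 0.35 to 0.775 m from the base axis. Payload 5.5 kg.
Tool frame: the origin (TCP) lies between the finger pads; the fingertips stand 22 mm ahead of it and the grasp point (between the pads) lies 3 mm ahead of it; z points along the fingers, y is the line along which they close (so a half turn about z gives the same grasp; the last joint's range is limited). The gripper opens to 85 mm and grips with 20 to 120 N. Pads are 22 mm wide; open, the fingers measure 114 mm over their backs; the gripper's body (76 mm by 85 mm) begins 54 mm behind the grasp point. The pads swing forward as they close: fully open they stand 13 mm farther back than shut.
Start: joints at [1.095, 0.313, 0.046, 1.304, 0, 1.431], TCP at [0.19, 0.543, 0.253] pointing down, gripper open.
Joint ranges: [-2.76, 2.76], [-0.86, 1.69], [-1.03, 1.26], [-2.2, 2.34], [-1.47, 1.5], [-3.14, 3.14]. Speed limits (rad/s): [2.57, 2.57, 3.14, 3.14, 3.14, 3.14].

### API

Orientations are given as a unit quaternion [w, x, y, z].
In Python, from workcell import env gives the robot as it stands.
- The arm moves only by the shell command python3 nudge.py 'ROWS' [OPENING] [FORCE]. ROWS is 1 to 8 rows, parted by a bar, with the numbers parted by spaces; each row has 6 numbers: dx, dy, dz in fractions of the full range, 1 being 1 m, then a rotation vector rx, ry, rz in parts of the range, where 1.0 means pi rad; each row is the pose to reach, as a shift and turn from the pose commanded when the command began, along the tool's axes at that moment; what a row does not reach only later rows make up. A row lasts 1/8 s, in which the tool goes at most 0.0625 m and 0.188 rad, less where a joint would pass 70% of its speed; a pose out of reach is approached as far as the arm can. OPENING is the finger opening in m, set as the command begins (- or left out keeps the last). The fingers move at their own pace and stop on an object; FORCE is the grip in N (left out, the last holds). Time passes only in rows, so rows that do not move let the fingers close. It prints the time, the measured TCP pose, the force, the opening and the grip force at its end. Shift and turn numbers lie between -1 and 1, and a call with a number outside is refused. Input that does not fit is refused with a message, and nothing moves.
- env.get_state(): the state, without advancing time (a new reading comes with each control period).
- env.read_camera(name): name is "scene" or "top"; returns a dict with "image" (400x640x3 uint8, red, green, blue), "K" (3x3 intrinsics, pixels), "R" (3x3) and "t" (3): a world point X has camera coordinates R X + t. Camera axes: x right, y down, z forward; pixel columns grow to the right and rows downward; lengths in m; the calibration is good to about 2 mm. A picture is of the moment at which its call begins. There is no depth.
- env.hand_in(): hands the job in; it is judged then, once.
The state is a dict: "clock": time; "joint_pos": joint angles; "qvel": joint speeds; "tau": joint torques, N m; "tcp_pos": TCP position; "orientation": TCP orientation; "wrist_force": force on the tool from outside, world axes, zero at the start; "ft_torque": the same for the moment, N m; "finger_gap": finger opening in m; "grip_force": force on a finger pad.
Only numpy, scipy, OpenCV 4.12 (cv2) and the standard library are available. Lean on these libraries where they do the work, as an engineer would, in place of code of your own. Each camera call takes 0.05 s, during which the arm holds its last target. There are 200 camera calls.

## Working session

There is one attempt and no reset: what is moved stays moved. The work goes in short steps, Python scripts to look and compute and a shell command to move; the robot and the scene stay as the last step left them, time stands still between calls to the robot, and variables do not carry over. Pictures are saved under pics/ and viewed, at most 14 in all, crops included, and the job is handed in when it is done.

```bash
ls; mkdir -p pics; python3 - <<'E'
from workcell import env
import cv2,numpy as np
for n in("scene","top"):
    c=env.read_camera(n);cv2.imwrite(f"pics/{n}0.png",c["image"][:,:,::-1]);np.savez(f"{n}0.npz",**c)
    print(n,c["K"],c["R"],c["t"])
s=env.get_state();print({k:np.round(v,3) for k,v in s.items()})
E
```

```text
nudge.py
pics
workcell.py
scene [[472.45437932   0.         325.93295666]
 [  0.         472.45437932 189.71352855]
 [  0.           0.           1.        ]] [[ 0.27864195  0.96022165 -0.01824958]
 [ 0.74613566 -0.22840331 -0.62539068]
 [-0.60468194  0.16064342 -0.78009836]] [-0.17164768 -0.3630604   1.55967777]
top [[382.27770786   0.         324.16175589]
 [  0.         382.27770786 198.24684888]
 [  0.           0.           1.        ]] [[-0.02677725 -0.99940429 -0.0217724 ]
 [-0.9976983   0.02807621 -0.06172378]
 [ 0.0622983   0.02006949 -0.99785577]] [0.03435126 0.53451776 1.01576123]
{'clock': np.float64(0.1), 'joint_pos': array([ 1.095,  0.314,  0.045,  1.304, -0.   ,  1.431]), 'qvel': array([-0.001, -0.001,  0.005, -0.   ,  0.   , -0.   ]), 'tau': array([ 3.0000e-03, -4.8173e+01,  2.9924e+01,  1.3000e-02, -0.0000e+00,
        0.0000e+00]), 'tcp_pos': array([0.189, 0.543, 0.253]), 'orientation': array([-0.   ,  0.167,  0.986, -0.001]), 'wrist_force': array([ 0.6  , -0.086, -0.298]), 'ft_torque': array([-0.009,  0.022, -0.013]), 'grip_force': np.float64(0.0), 'finger_gap': np.float64(0.085)}
```

View pics/top0.png

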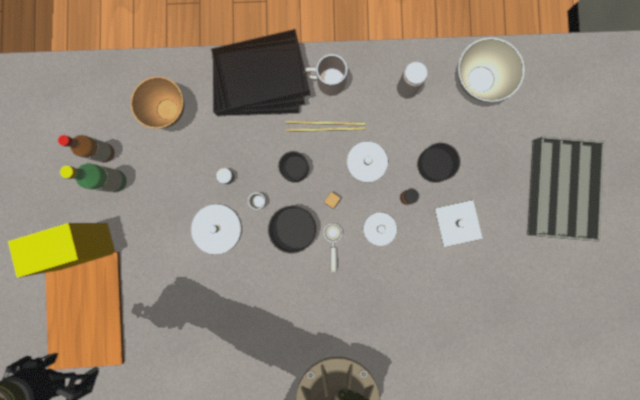

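View pics/scene0.png

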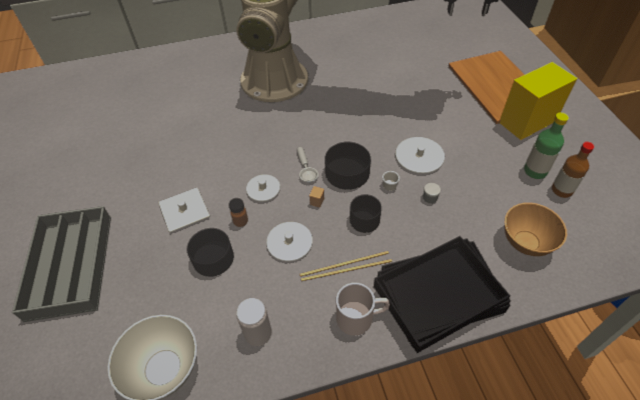

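The top view shows the tubs at (294,166) small, (293,229) large and (438,162) medium. The lids are at (216,229) large, (367,161) medium and (380,229) small, with the square one at (459,223). The sauce pot is either (224,176) or (258,200), so I'll zoom in on both while measuring.

```bash
cat > h.py <<'E'
import cv2,numpy as np
from scipy.spatial.transform import Rotation as Ro
def ray(c,u,v,z):
    d=c["R"].T@np.linalg.inv(c["K"])@[u,v,1]; o=-c["R"].T@c["t"]
    return (o+d*(z-o[2])/d[2])
def pix(c,X):
    p=c["K"]@(c["R"]@np.array(X,float)+c["t"]);return p[:2]/p[2]
def hull(c,u,v,kind,w=45):
    "convex contour of the light/dark blob at about u,v"
    g=c["image"].max(2); m=((g>170) if kind=="w" else (g<75)).astype(np.uint8)
    m=cv2.morphologyEx(m,cv2.MORPH_CLOSE,np.ones((5,5)))
    cs,_=cv2.findContours(m,cv2.RETR_EXTERNAL,cv2.CHAIN_APPROX_NONE)
    k=max(cs,key=lambda k:cv2.pointPolygonTest(k,(float(u),float(v)),True))
    return cv2.convexHull(k)[:,0].astype(float)
def centre(c,u,v,kind,z):
    P=np.array([ray(c,*p,z)[:2] for p in hull(c,u,v,kind)]).astype(np.float32)
    (x,y),(a,b),_=cv2.fitEllipse(P)
    return np.round([x,y,a,b],4)
def togo(target,env):
    s=env.get_state();w,x,y,z=s["orientation"];R=Ro.from_quat([x,y,z,w]).as_matrix()
    return np.round(R.T@(np.array(target)-s["tcp_pos"]),4)
E
python3 - <<'E'
from h import *
t=dict(np.load("top0.npz"));s=dict(np.load("scene0.npz"))
T={"tl":(293,229,347,165,"k",.029),"tm":(438,162,210,252,"k",.029),"ts":(294,166,365,213,"k",.029),
"ll":(216,229,420,156,"w",.0115),"lm":(367,161,289,242,"w",.0115),"ls":(380,229,263,188,"w",.0115)}
for n,(a,b,cc,d,k,z) in T.items(): print(n,centre(t,a,b,k,z),centre(s,cc,d,k,z))
for n,(a,b,cc,d) in {"A":(224,173,432,188),"B":(258,199,391,178)}.items(): print(n,ray(t,a,b,.038),ray(s,cc,d,.038))
print(ray(t,459,223,.02))
i=np.hstack([cv2.resize(t["image"][150:230,200:280],None,fx=5,fy=5),cv2.resize(s["image"][150:230,370:450],None,fx=5,fy=5)])
cv2.imwrite("pics/z.png",i[:,:,::-1])
E
```

```text
tl [0.4556 0.1074 0.1213 0.1254] [0.452  0.1073 0.1313 0.1745]
tm [ 0.6221 -0.2876  0.0984  0.1118] [ 0.6183 -0.2855  0.1048  0.1373]
ts [0.6225 0.0991 0.0755 0.083 ] [0.6188 0.1006 0.0818 0.1191]
ll [0.4606 0.3192 0.1357 0.1368] [0.4589 0.3198 0.1299 0.131 ]
lm [ 0.6337 -0.0991  0.1121  0.1128] [ 0.6311 -0.098   0.1076  0.1078]
ls [ 0.449  -0.1275  0.0903  0.0907] [ 0.4472 -0.1264  0.0849  0.0852]
A [0.60904023 0.28503304 0.038     ] [0.60092193 0.28871559 0.038     ]
B [0.53688183 0.19496745 0.038     ] [0.5387263  0.20049502 0.038     ]
[ 0.45897066 -0.3375147   0.02      ]
```

View pics/z.png

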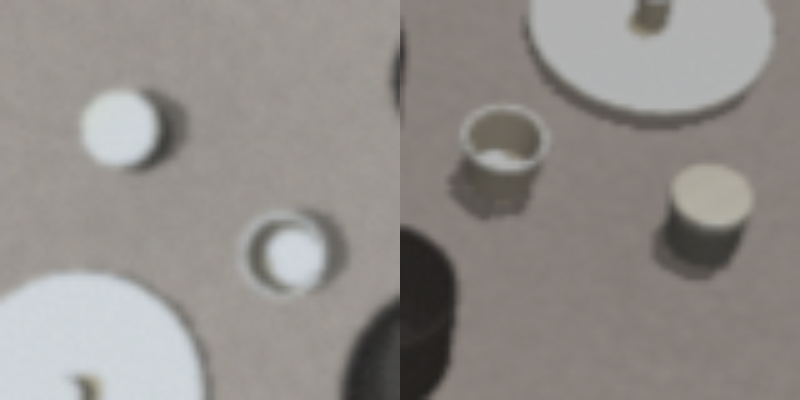

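The pot is A, the closed one: its cap is at top pixel (224.2,175.6) and scene pixel (432.2,189). B is an open ramekin. The lid and tub diameters match the ones given, and the two views agree to within 4 mm, so I'll use their mean.

The manual's scale: turns go in shares of pi rad. Converting my numbers, -0.335 rad / 3.1416 = -0.1066.

```bash
python3 nudge.py '0 0 0 0 0 -0.0541 | 0 0 0 0 0 -0.1066 | 0 0 0 0 0 -0.1066' 0.07 30; python3 - <<'E'
from h import *
from workcell import env
t=dict(np.load("top0.npz"));s=dict(np.load("scene0.npz"))
a=ray(t,224.2,175.6,.038);b=ray(s,432.2,189,.038);print(a,b);m=(a+b)/2
print(centre(t,224,174,"w",.038))
m[2]=.20;print(togo(m,env),env.get_state()["orientation"],env.get_state()["joint_pos"])
E
```

```text
clock: 0.48
tcp_pos: [0.1894, 0.5427, 0.2529]
orientation: [-0.0, 0.001, 1.0, -0.0]
wrist_force: [-0.1, -0.3, -0.5]
finger_gap: 0.0698
grip_force: 0.0
[0.60203709 0.28456934 0.038     ] [0.60410071 0.28784493 0.038     ]
[0.6035 0.2879 0.0408 0.0416]
[-0.4144 -0.2554  0.0529] [-1.79667223e-04  1.27450195e-03  9.99999105e-01 -3.65374309e-04] [ 1.09542912e+00  3.13575441e-01  4.55764483e-02  1.30361153e+00
 -1.39072147e-05  1.09797813e+00]
```

```bash
python3 nudge.py '-0.05 -0.03 0 0 0 0 | -0.1 -0.06 0 0 0 0 | -0.15 -0.09 0 0 0 0 | -0.2 -0.12 0 0 0 0 | -0.25 -0.15 0 0 0 0 | -0.3 -0.18 0 0 0 0 | -0.35 -0.215 0 0 0 0 | -0.39 -0.24 0.02 0 0 0' ; python3 nudge.py '-0.02 -0.015 0.03 0 0 0 | -0.0244 -0.0155 0.033 0 0 0 | -0.0244 -0.0155 0.033 0 0 0'; python3 - <<'E'
from h import *
from workcell import env
print(togo([.6035,.287,.030],env))
for n in("top","scene"):
    c=env.read_camera(n);cv2.imwrite(f"pics/{n}1.png",c["image"][:,:,::-1])
E
```

```text
clock: 1.48
tcp_pos: [0.5821, 0.3011, 0.2345]
orientation: [0.002, 0.003, 1.0, 0.001]
wrist_force: [0.4, 1.6, 0.9]
finger_gap: 0.0702
grip_force: 0.0
clock: 1.85
tcp_pos: [0.6032, 0.2875, 0.2004]
orientation: [-0.0, 0.001, 1.0, 0.0]
wrist_force: [-0.6, -1.0, 0.2]
finger_gap: 0.0699
grip_force: 0.0
[-0.0004 -0.0005  0.1704]
```

View pics/scene1.png

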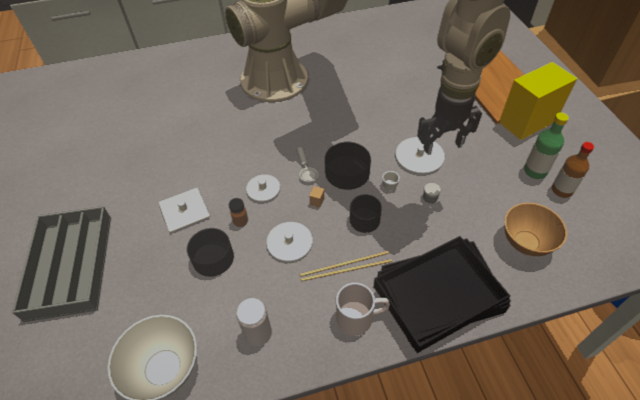

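The open gripper is at about (450,125), which is right for a point 0.2 m above the pot at (431,192). Descending and gripping.

```bash
python3 nudge.py '0 0 0.05 0 0 0 | 0 0 0.1 0 0 0 | 0 0 0.14 0 0 0 | 0 0 0.16 0 0 0 | 0 0 0.17 0 0 0 | 0 0 0.17 0 0 0'; python3 nudge.py '0 0 0 0 0 0 | 0 0 0 0 0 0 | 0 0 0 0 0 0 | 0 0 0 0 0 0 | 0 0 0 0 0 0 | 0 0 0 0 0 0' 0.03 30; python3 nudge.py '0 0 -0.03 0 0 0 | 0 0 -0.07 0 0 0 | 0 0 -0.1 0 0 0 | 0 0 -0.11 0 0 0 | 0 0 -0.11 0 0 0';  python3 - <<'E'
from h import *
from workcell import env
print(togo([.454,.107,.140],env))
c=env.read_camera("scene");cv2.imwrite("pics/s2.png",cv2.resize(c["image"][90:250,330:550],None,fx=3,fy=3)[:,:,::-1])
E
```

```text
clock: 2.7
tcp_pos: [0.6036, 0.2879, 0.031]
orientation: [0.0, -0.0, 1.0, 0.0]
wrist_force: [0.6, 0.9, -0.1]
finger_gap: 0.0701
grip_force: 0.0
clock: 3.45
tcp_pos: [0.6047, 0.2876, 0.0322]
orientation: [0.001, 0.0, 1.0, 0.001]
wrist_force: [-1.0, 0.5, 5.7]
finger_gap: 0.0407
grip_force: 29.9
clock: 4.08
tcp_pos: [0.6039, 0.2871, 0.1405]
orientation: [0.0, 0.0, 1.0, 0.0]
wrist_force: [-0.4, 0.5, -1.7]
finger_gap: 0.0408
grip_force: 30.5
[ 0.1498 -0.1802  0.0003]
```

View pics/s2.png

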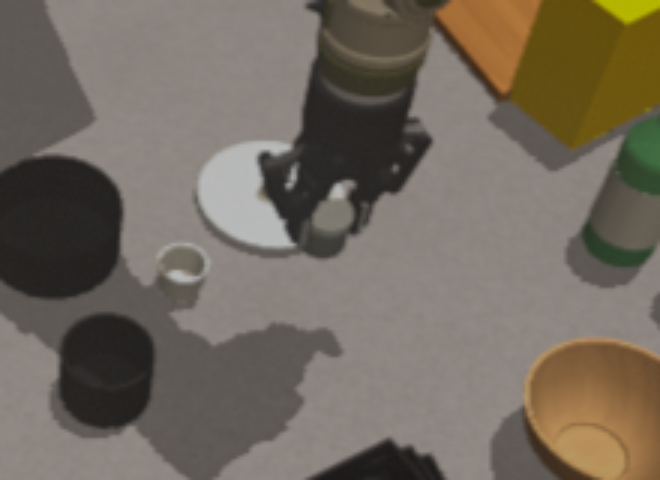

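The pot hangs upright in the fingers at crop (330,225). Carrying it over the large tub.

```bash
python3 nudge.py '0.03 -0.036 0 0 0 0 | 0.06 -0.072 0 0 0 0 | 0.09 -0.108 0 0 0 0 | 0.12 -0.144 0 0 0 0 | 0.14 -0.168 0 0 0 0 | 0.15 -0.18 0 0 0 0 | 0.15 -0.18 0 0 0 0'; python3 nudge.py '0 0 0.03 0 0 0 | 0 0 0.06 0 0 0 | 0 0 0.08 0 0 0 | 0 0 0.09 0 0 0 | 0 0 0.097 0 0 0 | 0 0 0.1 0 0 0 | 0 0 0.1 0 0 0';  python3 - <<'E'
from h import *
from workcell import env
print(togo([.454,.107,.037],env))
E
```

```text
clock: 5.0
tcp_pos: [0.453, 0.1069, 0.1397]
orientation: [-0.001, 0.001, 1.0, 0.0]
wrist_force: [0.2, -0.6, -1.5]
finger_gap: 0.0409
grip_force: 30.7
clock: 5.88
tcp_pos: [0.4539, 0.1073, 0.0406]
orientation: [0.0, 0.0, 1.0, 0.0]
wrist_force: [0.1, 0.3, -0.8]
finger_gap: 0.0407
grip_force: 30.7
[-0.0001 -0.0003  0.0036]
```

```bash
python3 nudge.py '0 0 0.002 0 0 0 | 0 0 0.0035 0 0 0 | 0 0 0.0035 0 0 0'; python3 nudge.py '0 0 0 0 0 0 | 0 0 0 0 0 0 | 0 0 0 0 0 0' 0.06;  python3 nudge.py '0 0 -0.03 0 0 0 | 0 0 -0.08 0 0 0 | 0 0 -0.12 0 0 0 | 0 0.05 -0.12 0 0 0 | 0 0.11 -0.12 0 0 0 | 0 0.17 -0.12 0 0 0 | -0.004 0.212 -0.12 0 0 0 | -0.004 0.212 -0.12 0 0 0' 0.045;  python3 - <<'E'
from h import *
from workcell import env
print(togo([.46,.3195,.039],env))
t=env.read_camera("top");c=env.read_camera("scene")["image"]
print("pot",centre(t,293,229,"w",.042),centre(t,293,235,"k",.029))
i=np.hstack([cv2.resize(t["image"][130:270,180:320],None,fx=2.8,fy=2.8),cv2.resize(c[110:250,320:460],None,fx=2.8,fy=2.8)])
cv2.imwrite("pics/z3.png",i[:,:,::-1])
E
```

```text
clock: 6.25
tcp_pos: [0.4536, 0.1072, 0.0369]
orientation: [0.0, 0.0, 1.0, 0.0]
wrist_force: [-0.6, 0.4, -1.2]
finger_gap: 0.0407
grip_force: 30.7
clock: 6.62
tcp_pos: [0.4537, 0.1072, 0.0369]
orientation: [0.0, 0.0, 1.0, 0.0]
wrist_force: [0.5, -0.0, 0.0]
finger_gap: 0.0602
grip_force: 0.0
clock: 7.62
tcp_pos: [0.4577, 0.3219, 0.1566]
orientation: [0.0, -0.002, 1.0, 0.0]
wrist_force: [0.3, -0.2, -0.1]
finger_gap: 0.0451
grip_force: 0.0
[-0.0023 -0.0025  0.1176]
pot [0.4564 0.1005 0.0235 0.0379] [0.4549 0.1084 0.1229 0.1266]
```

View pics/z3.png

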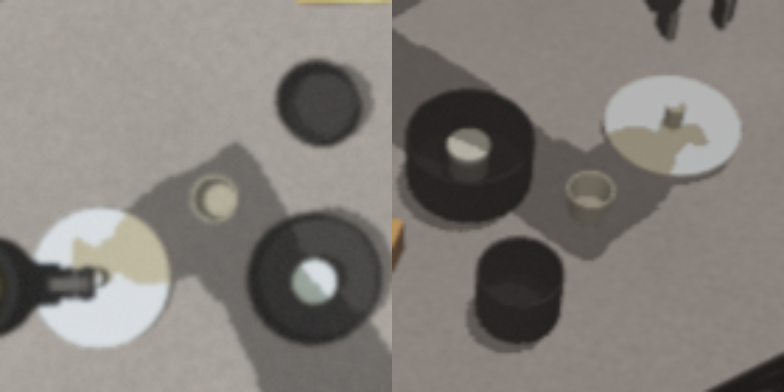

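The pot stands upright and centred in the large tub, with its cap at crop (315,280). Next is the large lid.

```bash
python3 nudge.py '-0.0024 0 0.04 0 0 0 | -0.0024 0 0.08 0 0 0 | -0.0024 0 0.105 0 0 0 | -0.0024 0 0.114 0 0 0 | -0.0024 0 0.118 0 0 0 | -0.0024 0 0.118 0 0 0'; python3 nudge.py '0 0 0 0 0 0 | 0 0 0 0 0 0 | 0 0 0 0 0 0 | 0 0 0 0 0 0 | 0 0 0 0 0 0' 0.01 40; python3 nudge.py '0 0 -0.03 0 0 0 | 0 0 -0.07 0 0 0 | 0 0 -0.09 0 0 0 | 0 0 -0.1 0 0 0 | 0 0 -0.1 0 0 0';  python3 - <<'E'
from h import *
from workcell import env
print(togo([.4545,.1075,.140],env))
c=env.read_camera("scene");cv2.imwrite("pics/s4.png",cv2.resize(c["image"][70:230,330:550],None,fx=2.5,fy=2.5)[:,:,::-1])
E
```

```text
clock: 8.48
tcp_pos: [0.4608, 0.3191, 0.0397]
orientation: [0.001, 0.001, 1.0, 0.0]
wrist_force: [-0.9, -0.5, 0.4]
finger_gap: 0.0451
grip_force: 0.0
clock: 9.1
tcp_pos: [0.4609, 0.3196, 0.04]
orientation: [0.001, 0.0, 1.0, 0.0]
wrist_force: [-0.5, -0.4, 5.8]
finger_gap: 0.0183
grip_force: 39.2
clock: 9.72
tcp_pos: [0.4603, 0.3194, 0.139]
orientation: [0.0, 0.0, 1.0, 0.0]
wrist_force: [-0.5, 0.1, -1.6]
finger_gap: 0.0185
grip_force: 39.1
[ 0.0056 -0.2119 -0.0011]
```

View pics/s4.png

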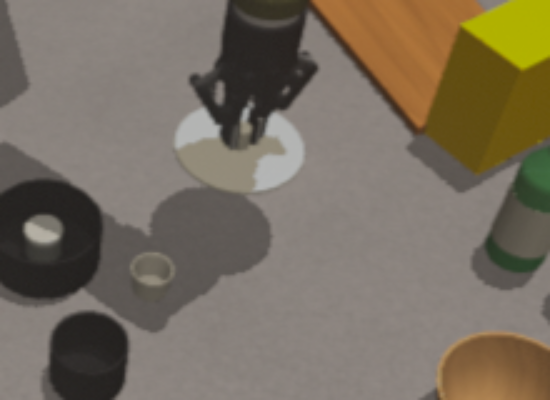

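The large lid is held level, with its knob at crop (243,130).

```bash
python3 nudge.py '0 -0.035 0 0 0 0 | 0.002 -0.08 0 0 0 0 | 0.003 -0.13 0 0 0 0 | 0.005 -0.175 0 0 0 0 | 0.006 -0.202 0 0 0 0 | 0.006 -0.212 0 0 0 0 | 0.006 -0.212 0 0 0 0'; python3 nudge.py '0 0 0.02 0 0 0 | 0 0 0.035 0 0 0 | 0 0 0.042 0 0 0 | 0 0 0.046 0 0 0 | 0 0 0.046 0 0 0';  python3 - <<'E'
from h import *
from workcell import env
print(togo([.4545,.1075,.090],env))
E
```

```text
clock: 10.65
tcp_pos: [0.4537, 0.1071, 0.1382]
orientation: [-0.001, 0.001, 1.0, 0.0]
wrist_force: [-0.3, 0.6, -0.7]
finger_gap: 0.0184
grip_force: 39.2
clock: 11.28
tcp_pos: [0.454, 0.1076, 0.0928]
orientation: [-0.0, 0.0, 1.0, 0.0]
wrist_force: [-0.3, -0.2, -0.5]
finger_gap: 0.0184
grip_force: 39.2
[-0.0005 -0.0001  0.0028]
```

```bash
python3 nudge.py '0 0 0.0015 0 0 0 | 0 0 0.0025 0 0 0 | 0 0 0.0025 0 0 0'; python3 nudge.py '0 0 0 0 0 0 | 0 0 0 0 0 0 | 0 0 0 0 0 0' 0.045;  python3 nudge.py '0 0 -0.02 0 0 0 | 0 0 -0.06 0 0 0 | -0.03 -0.035 -0.06 0 0 0 | -0.07 -0.08 -0.06 0 0 0 | -0.11 -0.125 -0.06 0 0 0 | -0.15 -0.17 -0.06 0 0 0 | -0.178 -0.206 -0.06 0 0 0 | -0.178 -0.206 -0.06 0 0 0';  python3 - <<'E'
from h import *
from workcell import env
print(togo([.632,-.0985,.039],env))
t=env.read_camera("top");s=env.read_camera("scene");c=s["image"]
print("lid",centre(t,300,229,"w",.0605),centre(s,350,145,"w",.0605))
i=np.hstack([cv2.resize(t["image"][130:270,230:400],None,fx=2.3,fy=2.3),cv2.resize(c[110:250,250:420],None,fx=2.3,fy=2.3)])
cv2.imwrite("pics/z5.png",i[:,:,::-1])
E
```

```text
clock: 11.65
tcp_pos: [0.454, 0.1072, 0.0904]
orientation: [0.0, 0.0, 1.0, 0.0]
wrist_force: [-0.2, 0.5, -0.4]
finger_gap: 0.0185
grip_force: 39.2
clock: 12.02
tcp_pos: [0.454, 0.1072, 0.0904]
orientation: [0.0, 0.0, 1.0, 0.0]
wrist_force: [1.3, 0.3, -0.3]
finger_gap: 0.0449
grip_force: 0.0
clock: 13.02
tcp_pos: [0.6335, -0.1021, 0.1494]
orientation: [0.0, 0.002, 1.0, -0.0]
wrist_force: [-0.5, -0.1, -0.3]
finger_gap: 0.0447
grip_force: 0.0
[0.0016 0.0036 0.1104]
lid [0.4537 0.1074 0.134  0.1345] [0.4507 0.1087 0.1322 0.1328]
```

View pics/z5.png

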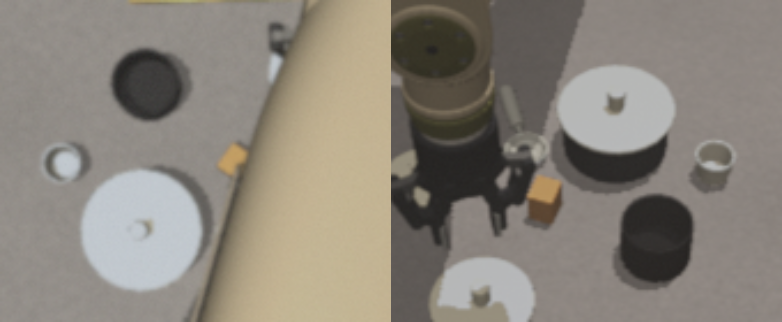

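The large lid lies flat and concentric on its tub: its centre is (0.454,0.107) and it measures 134 mm when cast at rim height. Next is the medium lid.

```bash
python3 nudge.py '0 0 0.04 0 0 0 | 0 0 0.08 0 0 0 | 0 0 0.1 0 0 0 | 0 0 0.108 0 0 0 | 0 0 0.111 0 0 0 | 0 0 0.111 0 0 0'; python3 nudge.py '0 0 0 0 0 0 | 0 0 0 0 0 0 | 0 0 0 0 0 0 | 0 0 0 0 0 0 | 0 0 0 0 0 0' 0.01 40; python3 nudge.py '0 0 -0.03 0 0 0 | 0 0 -0.07 0 0 0 | 0 0 -0.09 0 0 0 | 0 0 -0.1 0 0 0 | 0 0 -0.1 0 0 0';  python3 - <<'E'
from h import *
from workcell import env
print(togo([.6205,-.2865,.140],env))
c=env.read_camera("scene");cv2.imwrite("pics/s6.png",cv2.resize(c["image"][110:290,150:350],None,fx=2.3,fy=2.3)[:,:,::-1])
E
```

```text
clock: 13.88
tcp_pos: [0.6323, -0.0987, 0.0403]
orientation: [0.001, 0.0, 1.0, -0.0]
wrist_force: [-0.3, 0.4, -0.2]
finger_gap: 0.045
grip_force: 0.0
clock: 14.5
tcp_pos: [0.6326, -0.0992, 0.0404]
orientation: [0.001, 0.0, 1.0, -0.0]
wrist_force: [-1.0, 0.1, 5.9]
finger_gap: 0.0186
grip_force: 39.2
clock: 15.12
tcp_pos: [0.6319, -0.099, 0.1394]
orientation: [0.0, 0.0, 1.0, -0.0]
wrist_force: [0.2, -0.3, -0.7]
finger_gap: 0.0185
grip_force: 39.1
[ 0.0112 -0.1875 -0.0006]
```

View pics/s6.png

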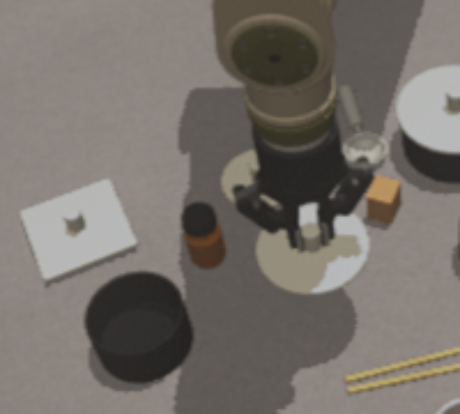

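The medium lid is held level at crop (312,245). The jar at crop (204,235) is clear of the path.

```bash
python3 nudge.py '0 -0.035 0 0 0 0 | 0.004 -0.08 0 0 0 0 | 0.007 -0.125 0 0 0 0 | 0.01 -0.16 0 0 0 0 | 0.0115 -0.18 0 0 0 0 | 0.0115 -0.1875 0 0 0 0 | 0.0115 -0.1875 0 0 0 0'; python3 nudge.py '0 0 0.02 0 0 0 | 0 0 0.035 0 0 0 | 0 0 0.042 0 0 0 | 0 0 0.046 0 0 0 | 0 0 0.046 0 0 0';  python3 - <<'E'
from h import *
from workcell import env
print(togo([.6205,-.2865,.090],env))
E
```

```text
clock: 16.05
tcp_pos: [0.6201, -0.2858, 0.1387]
orientation: [-0.0, 0.0, 1.0, 0.0]
wrist_force: [0.4, 0.8, -0.2]
finger_gap: 0.0184
grip_force: 39.2
clock: 16.68
tcp_pos: [0.6202, -0.2862, 0.0933]
orientation: [0.0, 0.0, 1.0, 0.0]
wrist_force: [-0.2, -0.5, -0.2]
finger_gap: 0.018
grip_force: 39.2
[-0.0003 -0.0003  0.0033]
```

```bash
python3 nudge.py '0 0 0.002 0 0 0 | 0 0 0.003 0 0 0 | 0 0 0.003 0 0 0'; python3 nudge.py '0 0 0 0 0 0 | 0 0 0 0 0 0 | 0 0 0 0 0 0' 0.045;  python3 nudge.py '0 0 -0.02 0 0 0 | 0 0 -0.06 0 0 0 | 0.03 0.028 -0.06 0 0 0 | 0.07 0.065 -0.06 0 0 0 | 0.11 0.1 -0.06 0 0 0 | 0.15 0.138 -0.06 0 0 0 | 0.172 0.159 -0.06 0 0 0 | 0.172 0.159 -0.06 0 0 0';  python3 - <<'E'
from h import *
from workcell import env
print(togo([.448,-.127,.039],env))
t=env.read_camera("top");s=env.read_camera("scene");c=s["image"]
print("lid",centre(t,438,160,"w",.0605),centre(s,211,242,"w",.0605))
i=np.hstack([cv2.resize(t["image"][110:260,360:500],None,fx=2.5,fy=2.5),cv2.resize(c[150:300,150:310],None,fx=2.5,fy=2.5)])
cv2.imwrite("pics/z7.png",i[:,:,::-1])
E
```

```text
clock: 17.05
tcp_pos: [0.6202, -0.2866, 0.0905]
orientation: [0.0, 0.0, 1.0, -0.0]
wrist_force: [0.1, 0.1, -0.3]
finger_gap: 0.0185
grip_force: 39.2
clock: 17.42
tcp_pos: [0.6202, -0.2864, 0.0904]
orientation: [0.0, 0.0, 1.0, -0.0]
wrist_force: [-0.4, -0.1, -1.1]
finger_gap: 0.0447
grip_force: 0.0
clock: 18.42
tcp_pos: [0.4465, -0.1257, 0.1506]
orientation: [-0.0, -0.0, 1.0, 0.0]
wrist_force: [0.4, 0.2, 0.4]
finger_gap: 0.0447
grip_force: 0.0
[-0.0016 -0.0013  0.1116]
lid [ 0.6214 -0.2883  0.1106  0.112 ] [ 0.6184 -0.2861  0.1073  0.1079]
```

View pics/z7.png

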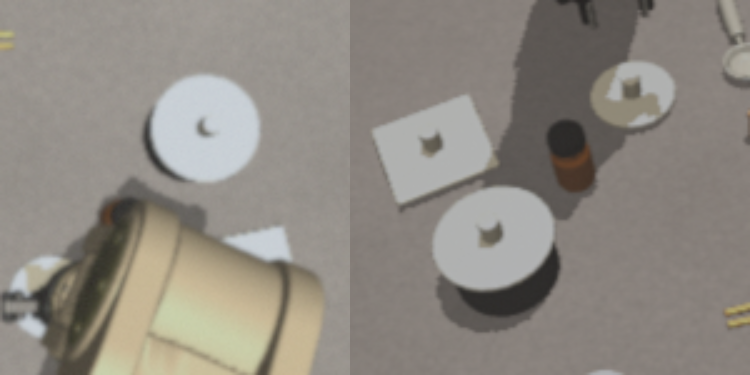

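The medium lid is flat and concentric at (0.620,-0.287), and the square lid and jar are undisturbed. Last is the small lid.

```bash
python3 nudge.py '0 0 0.04 0 0 0 | 0 0 0.08 0 0 0 | 0 0 0.1 0 0 0 | 0 0 0.109 0 0 0 | 0 0 0.112 0 0 0 | 0 0 0.112 0 0 0'; python3 nudge.py '0 0 0 0 0 0 | 0 0 0 0 0 0 | 0 0 0 0 0 0 | 0 0 0 0 0 0 | 0 0 0 0 0 0' 0.01 40; python3 nudge.py '0 0 -0.03 0 0 0 | 0 0 -0.07 0 0 0 | 0 0 -0.1 0 0 0 | 0 0 -0.12 0 0 0 | 0 0 -0.12 0 0 0';  python3 - <<'E'
from h import *
from workcell import env
print(togo([.6205,.1,.160],env))
c=env.read_camera("scene");cv2.imwrite("pics/s8.png",cv2.resize(c["image"][90:270,200:420],None,fx=2.3,fy=2.3)[:,:,::-1])
E
```

```text
clock: 19.27
tcp_pos: [0.449, -0.1278, 0.0388]
orientation: [0.001, 0.001, 1.0, -0.0]
wrist_force: [1.0, -0.9, 0.3]
finger_gap: 0.0449
grip_force: 0.0
clock: 19.9
tcp_pos: [0.449, -0.1276, 0.0392]
orientation: [0.001, 0.0, 1.0, -0.0]
wrist_force: [-1.0, -0.6, 6.2]
finger_gap: 0.0189
grip_force: 39.2
clock: 20.52
tcp_pos: [0.4492, -0.1277, 0.1596]
orientation: [0.002, 0.0, 1.0, -0.001]
wrist_force: [0.2, 0.3, -1.2]
finger_gap: 0.0184
grip_force: 39.1
[-1.711e-01  2.278e-01 -2.000e-04]
```

View pics/s8.png

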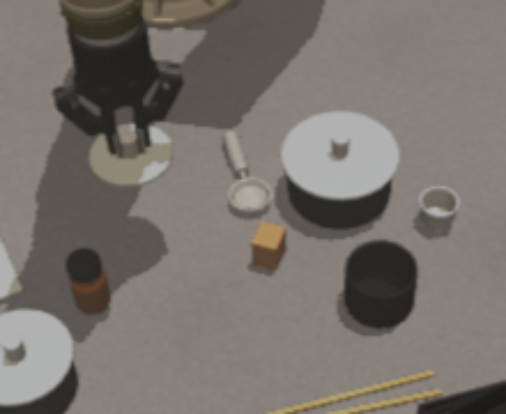

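The small lid is held level at crop (130,150).

```bash
python3 nudge.py '-0.02 0.027 0 0 0 0 | -0.05 0.067 0 0 0 0 | -0.08 0.107 0 0 0 0 | -0.11 0.147 0 0 0 0 | -0.14 0.187 0 0 0 0 | -0.16 0.214 0 0 0 0 | -0.171 0.228 0 0 0 0 | -0.171 0.228 0 0 0 0'; python3 nudge.py '0 0 0.02 0 0 0 | 0 0 0.045 0 0 0 | 0 0 0.058 0 0 0 | 0 0 0.065 0 0 0 | 0 0 0.067 0 0 0 | 0 0 0.067 0 0 0';  python3 - <<'E'
from h import *
from workcell import env
print(togo([.6205,.1,.0895],env))
E
```

```text
clock: 21.58
tcp_pos: [0.619, 0.1016, 0.156]
orientation: [-0.001, -0.001, 1.0, -0.0]
wrist_force: [-0.4, -0.3, -0.9]
finger_gap: 0.0186
grip_force: 39.2
clock: 22.32
tcp_pos: [0.6199, 0.1005, 0.0919]
orientation: [0.001, 0.0, 1.0, 0.0]
wrist_force: [1.2, 0.1, 0.4]
finger_gap: 0.0184
grip_force: 39.2
[-0.0006 -0.0005  0.0024]
```

```bash
python3 nudge.py '0 0 0.001 0 0 0 | 0 0 0.002 0 0 0 | 0 0 0.002 0 0 0'; python3 nudge.py '0 0 0 0 0 0 | 0 0 0 0 0 0 | 0 0 0 0 0 0' 0.045;  python3 nudge.py '0 0 -0.02 0 0 0 | 0 0 -0.06 0 0 0 | 0 0 -0.11 0 0 0 | 0 0.05 -0.14 0 0 0 | 0 0.1 -0.14 0 0 0 | 0 0.16 -0.14 0 0 0 | 0 0.2 -0.14 0 0 0 | 0 0.2 -0.14 0 0 0';  python3 - <<'E'
from h import *
from workcell import env
t=env.read_camera("top");s=env.read_camera("scene");c=s["image"]
for n,a,b in(("s",(293,162),(365,200)),("l",(293,225),(345,150)),("m",(438,160),(211,242))):
    print(n,centre(t,*a,"w",.0605),centre(s,*b,"w",.0605))
cv2.imwrite("pics/s9.png",c[:,:,::-1])
E
```

```text
clock: 22.7
tcp_pos: [0.6195, 0.1006, 0.0894]
orientation: [0.0, 0.0, 1.0, 0.0]
wrist_force: [0.5, 0.4, -0.4]
finger_gap: 0.0184
grip_force: 39.2
clock: 23.08
tcp_pos: [0.6195, 0.1006, 0.0894]
orientation: [0.0, 0.0, 1.0, 0.0]
wrist_force: [-0.1, 0.4, 0.0]
finger_gap: 0.0449
grip_force: 0.0
clock: 24.08
tcp_pos: [0.6189, 0.3038, 0.2288]
orientation: [-0.0, -0.002, 1.0, 0.0]
wrist_force: [-0.4, -0.2, -0.8]
finger_gap: 0.0453
grip_force: 0.0
s [0.6211 0.0992 0.0867 0.0887] [0.6209 0.094  0.0665 0.0824]
l [0.4535 0.1086 0.1316 0.1363] [0.4328 0.1659 0.0101 0.0534]
m [ 0.6218 -0.2884  0.1126  0.1168] [ 0.6181 -0.286   0.1079  0.1085]
```

View pics/s9.png

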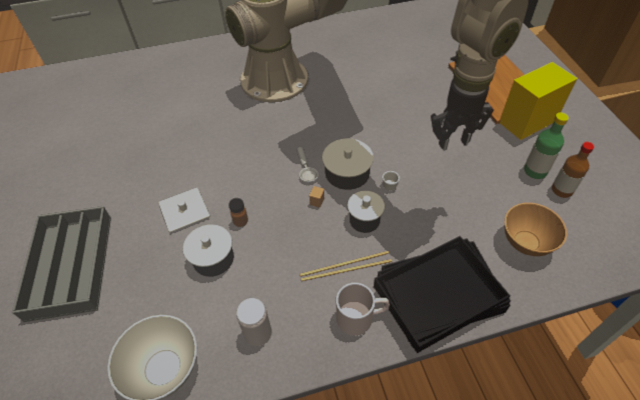

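All three tubs are closed, with lids at (348,157), (366,207) and (208,245) lying flat and centred. The square lid at (184,210) hasn't moved and the gripper is clear. The low scene-view fits for the large and small lids come from the arm's shadow. Handing in.

```bash
python3 -c "
from workcell import env
print(env.hand_in())"
```

```text
the job is handed in; nothing more can be done
None
```

The sauce pot stands upright in the large tub, all three round tubs are closed with the lid of their own size lying flat on the rim, the square lid was left alone, and the job was handed in at about 24 s (no verdict was printed).

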